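Pack the spare lens and close the case on its locking stay

ROBOT

A 7-joint arm with a two-finger parallel gripper is mounted at the origin on the work surface. World frame = base frame: x ahead of the robot, y to its left, z up, the work surface at z = 0. Lengths are in m, angles in rad, forces in N, time in s.
With the tool pointing down it reaches from about 0.425 to 0.975 m from the base axis. Payload 16.7 kg.
Tool frame: the origin (TCP) lies on the centre line of the jaws, within the pads' length; the fingertips stand 14 mm ahead of it and the grasp point (between the pads) lies 5 mm behind it; z points along the fingers, y is the line along which they close (so a half turn about z gives the same grasp; the last joint's range is limited). The gripper opens to 85 mm and grips with 20 to 120 N. Pads are 22 mm wide; open, the fingers measure 114 mm over their backs; the gripper's body (76 mm by 85 mm) begins 54 mm behind the grasp point. The pads swing forward as they close: fully open they stand 13 mm farther back than shut.
Start: joints at [-1.282, 0.426, 0.074, 1.606, -0.034, 1.111, -0.067], TCP at [0.286, 0.611, 0.245] pointing down, gripper open.
Joint ranges: [-2.85, 2.85], [-0.5, 2.14], [-1.23, 1.37], [0.21, 2.46], [-1.02, 4.16], [0.16, 2.05], [-2.73, 2.73]. Speed limits (rad/s): [1.89, 1.89, 2.39, 2.39, 3.01, 3.01, 3.01].

INTERFACE

Orientations are given as a unit quaternion [w, x, y, z].
In Python, from bench import bot, snapshot, camera_model gives the robot as it stands. The module is installed in compiled form; this text tells all that it offers.
- The arm moves only by the tool arm_command, never from a script. Its argument "series" is a list of rows, each a list of 7 numbers: the shift along the world's x, y, z as a fraction of full scale, then the turn, a rotation vector about the world's x, y, z as a fraction of full scale, then the gripper command: -1 is shut, 1 is fully open, values between are in proportion. A call has 1 to 10 rows; each row shifts and turns the commanded pose from where the row before left it; what a row does not reach is not made up. Full scale, the value 1, is 0.025 m for a shift and 90 degrees for a turn. A row lasts 1/10 s, in which the tool goes at most 50 mm and 8.59 degrees, less where a joint would pass 70% of its speed; a pose out of reach is approached as far as the arm can. A call with a number of a shift or a turn outside -1 to 1 is refused whole. A call with a gripper value outside its range is refused whole. The fingers move at their own pace and stop on an object; "force" is the grip in N (left out, the last holds). Time passes only in rows, so rows that do not move let the fingers close. It gives the time, the measured TCP pose, the force, the opening and the grip force at its end, in the units of the state.
- bot.sense(): the state, without advancing time (a new reading comes with each control period).
- snapshot(name): name is "scene" or "side" or "wrist"; returns (picture, depth): 420x560x3 uint8, red, green, blue; 420x560 float32, m along the optical axis (not along the pixel's ray), 0 where there is no reading.
- camera_model(name): a dict with "fx", "fy", "cx", "cy" (pixels), "R" (3x3) and "t" (3): a world point X has camera coordinates R X + t; the wrist camera has in their place "mount" (4x4, takes a point from camera to tool coordinates, whose origin is the TCP and whose axes are the flange's). Camera axes: x right, y down, z forward; pixel columns grow to the right and rows downward; lengths in m; the calibration is good to about 2 mm. A picture is of the moment at which its call begins: read the wrist's pose just before it. camera_model takes no time and is no camera call.
- bot.hand_in(): hands the job in; it is judged then, once.
The state is a dict: "time": time; "joint_positions": joint angles; "qd": joint speeds; "tau": joint torques, N m; "eef_pos": TCP position; "tool_rot": TCP orientation; "ft_force": force on the tool from outside, world axes, zero at the start; "moment": the same for the moment, N m; "grip_width": finger opening in m; "gripper_force": force on a finger pad.
Only numpy, scipy, OpenCV 4.12 (cv2) and the standard library are available. Lean on these libraries where they do the work, as an engineer would, in place of code of your own. Each camera call takes 0.05 s, during which the arm holds its last target. There are 200 camera calls.

TASK

Stand the spare ribbed lens barrel upright on the floor of the open instrument case, in the free bay beside the small vial, setting it down gently. Then press the locked folding stay at its knee to break it, and lower the lid until it is fully shut, without letting it slam. Leave the other things where they are.

Things in the scene. Friction and masses are not known exactly. Their poses are not given: they have to be found in the camera images.
- case: Black instrument case with aluminium corners, fixed, 200 (x) x 210 (y) x 110 mm high, walls 6 mm, inner floor 6 mm above the table. Origin: centre of its underside, z up. The lid hinges on its +x rim, its open side is -x, the folding stay is outside on its -y side. Inside, a grey foam block, 40 mm high, fills x from +19 mm to the hinge wall; the rest, x -94 to +19, y -99 to +99 mm, is the bay.
- bay (a point): Point on the inner floor in the free -y end of the bay, at case x = -37, y = -22 mm, 6 mm above the table: room here for the lens barrel and the fingers. The vial stands at the +y end. Axes as the case.
- lens_center (a point): Spare lens barrel: plain grey metal cylinder with ribs round its middle, 50 mm diameter, 85 mm tall, about 0.28 kg, standing upright and loose on the table. This point is its centre, half-way up; z is its axis.
- knee (a point): Centre of the stay's thumb bar: round steel bar, 20 mm diameter, 40 mm long, along the case's y, standing outwards at the joint of the stay's two flat 100 mm links, which run from the case's side near its open side up to the lid's edge. While locked the knee is bowed slightly up. Pressing the bar down with about 5 to 10 N takes it through straight after 10 mm; 25 to 30 mm leaves it well broken.
- stay (a joint): Angle of the stay's knee in rad: 0 locked (the lid cannot be lowered), 0.18 straight, above 0.18 broken; over 2 with the lid shut, when the knee has folded down beside the case.
- lid_edge (a point): Middle of the lid's free edge, half-way through its thickness. The lid is a flat black panel with aluminium edging, 200 mm from hinge to free edge, 210 mm wide, 12 mm thick. Axes turn with it: +x from the free edge to the hinge, z out of its outer face (up when shut; away from the case when open).
- lid_hinge (a point): Middle of the lid's hinge axis, which runs along the case's y at case x = +100 mm, 110 mm above the table, in the plane of the lid's inner face. Axes as lid_edge.
- lid (a joint): Lid angle in rad: 0 as it stands open, 78 degrees above shut, held by the locked stay; grows as it closes to 1.361 fully shut, its stop. Hinge and knee are stiff: once the stay is broken the lid does not fall but stays about where it is left, and wants a few newtons at its free edge to lower it.
- vial: Small glass jar 40 mm in diameter, 55 mm tall, standing loose on the floor of the case at the +y end of the bay, not to be moved. Origin: centre of its underside.
- bottle: Brown bottle 54 mm in diameter, 130 mm tall, standing loose on the table, not to be moved. Origin: centre of its underside.
- jar: Low white jar 60 mm in diameter, 60 mm tall, standing loose on the table, not to be moved. Origin: centre of its underside.
Things that resemble listed ones, but are neither listed nor needed, are in the scene too. Leave any pink or yellow look-alike of the part that bears lens_center alone.

How it is judged:
By the outcome, as a careful person would: the job done as asked, in the order asked, and still so for the second after the job is handed in, with the robot touching nothing.
It also fails if it takes over 67 s, if anything falls off the work surface, if the arm or the gripper's body presses on something with over 40 N, if the wrist force passes 120 N, or if a joint passes its speed limit or range.

## Working session

There is one attempt and no reset: what is moved stays moved. The work goes in short steps, Python scripts to look and compute and a tool call to move; the robot and the scene stay as the last step left them, time stands still between calls to the robot, and variables do not carry over. Pictures are saved under pics/ and viewed, at most 13 in all, crops included, and the job is handed in when it is done.

Besides the shell and the picture viewer there is one more tool, called after ">>>" as name(argument=value, ...) on one line, values as JSON. arm_command: Moves the arm, as the interface text tells. Its arguments: {"type":"object","properties":{"series":{"type":"array","items":{"type":"array","items":{"type":"number","minimum":-1,"maximum":1}}},"force":{"type":"number"}},"required":["series"]}

```bash
mkdir -p pics; cat > h.py <<'E'
import numpy as np,cv2
from bench import bot,snapshot,camera_model
def snap(n,f):
    p,d=snapshot(n); cv2.imwrite('pics/'+f+'.png',p[:,:,::-1]); np.savez('pics/'+f+'.npz',p=p,d=d); return p,d
def cloud(n,d):
    m=camera_model(n); v,u=np.mgrid[:d.shape[0],:d.shape[1]]
    c=np.stack([(u-m['cx'])/m['fx']*d,(v-m['cy'])/m['fy']*d,d],-1)
    return (c-np.array(m['t']))@np.array(m['R'])
E
python3 - <<'E'
from h import *
s=bot.sense();print({k:np.round(s[k],3) for k in s})
for n in('scene','side'):
    p,d=snap(n,n+'0'); m=camera_model(n); print(n,{k:np.round(m[k],3).tolist() for k in m}, (d>0).mean())
print(camera_model('wrist'))
E
```

```text
{'time': np.float64(0.0), 'joint_positions': array([-1.283,  0.427,  0.074,  1.607, -0.034,  1.111, -0.067]), 'qd': array([ 0.002, -0.001, -0.001,  0.   , -0.   ,  0.001, -0.001]), 'tau': array([-0.0000e+00, -9.4983e+01,  3.7610e+00, -4.6352e+01,  1.9000e-02,
        1.0000e-02, -0.0000e+00]), 'eef_pos': array([0.286, 0.611, 0.245]), 'tool_rot': array([-0.   ,  0.217,  0.976, -0.001]), 'ft_force': array([ 0.026,  0.531, -0.221]), 'moment': array([ 0.063, -0.032, -0.036]), 'gripper_force': np.float64(0.0), 'grip_width': np.float64(0.086)}
scene {'fx': 497.964, 'fy': 497.964, 'cx': 280.93, 'cy': 213.618, 'R': [[0.324, 0.946, -0.014], [0.639, -0.23, -0.734], [-0.697, 0.229, -0.679]], 't': [-0.088, -0.223, 1.579]} 0.9958886054421768
side {'fx': 478.32, 'fy': 478.32, 'cx': 285.244, 'cy': 215.36, 'R': [[-0.822, 0.57, -0.007], [0.401, 0.57, -0.718], [-0.405, -0.592, -0.696]], 't': [0.522, -0.013, 1.46]} 0.9960119047619047
{'fx': 377.452299144795, 'fy': 377.452299144795, 'cx': 280.2312488749001, 'cy': 208.6471005556572, 'mount': array([[-7.99146334e-04, -9.57539156e-01, -2.88302144e-01,
         7.24311300e-02],
       [ 9.99999659e-01, -7.04638925e-04, -4.31584374e-04,
        -6.71908850e-04],
       [ 2.10110024e-04, -2.88302390e-01,  9.57539392e-01,
        -1.28392943e-01],
       [ 0.00000000e+00,  0.00000000e+00,  0.00000000e+00,
         1.00000000e+00]])}
```

View pics/scene0.png

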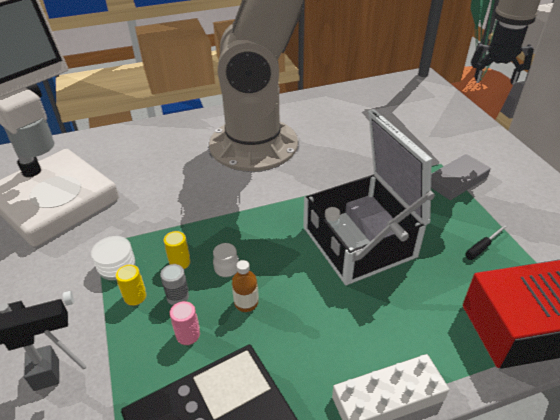

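View pics/side0.png

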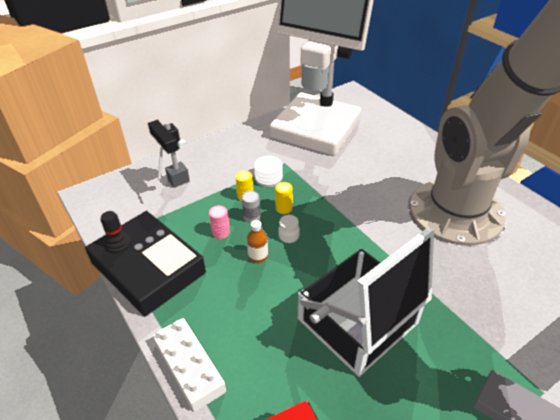

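The scene view shows the candidates: grey ribbed cylinder (174,283), yellow cylinders (130,285) and (176,250), a pink one (185,323), and a small grey jar (225,258). The description (plain grey, ribbed, 85 mm tall) fits (174,283). The bottle is at (245,290), the white jar at (113,257), and the case at (365,225). The thumb bar of the stay is near (400,235) in scene and (321,318) in side.

```bash
python3 - <<'E'
from h import *
S={}
for n in('scene','side'):
    z=np.load(f'pics/{n}0.npz'); S[n]=(z['p'],cloud(n,z['d']))
# top-down plan maps, 2mm/px... object blobs: points above table, clustered in xy
h={}
for n,(p,c) in S.items():
    m=(c[...,2]>0.02)&(c[...,2]<0.14)&(c[...,0]>0.2)&(c[...,0]<1.2)&(abs(c[...,1])<.7)
    print(n,m.sum())
px={'grey':(174,283),'yelA':(130,285),'yelB':(176,250),'pink':(185,323),'small':(225,258),'bottle':(245,290),'jar':(113,257)}
p,c=S['scene']
for k,(u,v) in px.items():
    q=c[v,u]; 
    P=np.concatenate([S[n][1].reshape(-1,3) for n in S])
    P=P[(np.hypot(P[:,0]-q[0],P[:,1]-q[1])<.045)&(P[:,2]>.012)]
    top=np.percentile(P[:,2],98); T=P[P[:,2]>top-.006]
    r=cv2.minEnclosingCircle(T[:,:2].astype(np.float32))
    print(k,np.round(q,3),'top',round(top,3),'circ',np.round(r[0],3),round(r[1],3),len(T))
vis=np.zeros((600,800,3),np.uint8)
# plan: x 0.3..1.05 (rows down), y -0.5..0.5
for n in('side','scene'):
    p,c=S[n]; i=np.argsort(c[...,2].ravel()); q=c.reshape(-1,3)[i]; col=p.reshape(-1,3)[i]
    u=((q[:,1]+.5)*800).astype(int); v=((q[:,0]-.3)*800).astype(int)
    g=(u>=0)&(u<800)&(v>=0)&(v<600)&(q[:,2]<.4)
    vis[v[g],u[g]]=col[g][:,::-1]
cv2.imwrite('pics/plan.png',vis)
E
```

```text
scene 37289
side 21808
grey [ 0.547 -0.337  0.075] top 0.088 circ [ 0.526 -0.335] 0.027 450
yelA [ 0.516 -0.427  0.069] top 0.088 circ [ 0.496 -0.427] 0.029 437
yelB [ 0.446 -0.315  0.069] top 0.088 circ [ 0.424 -0.312] 0.028 384
pink [ 0.658 -0.334  0.077] top 0.088 circ [ 0.636 -0.333] 0.027 522
small [ 0.504 -0.214  0.064] top 0.063 circ [ 0.478 -0.209] 0.028 420
bottle [ 0.618 -0.198  0.077] top 0.131 circ [ 0.594 -0.193] 0.015 166
jar [ 0.41  -0.456  0.06 ] top 0.063 circ [ 0.396 -0.458] 0.041 751
```

View pics/plan.png

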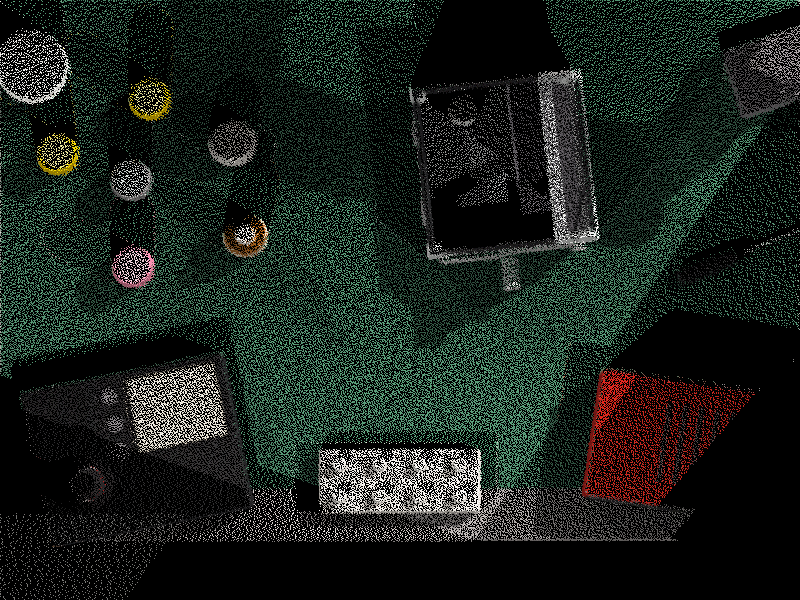

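The plan view (800 px/m) puts the lens barrel at (132,180), with yellow at (150,98) and (58,152), pink at (134,267), the jar at (233,143) and the bottle at (245,235). The case spans (415–595, 75–255). Its lid is on the right, so case +x ≈ world +y, and the thumb bar is at (510,275). Next I'll fit the case and check the barrel in a crop.

```bash
python3 - <<'E'
from h import *
P=[];C=[]
for n in('scene','side'):
    z=np.load(f'pics/{n}0.npz'); c=cloud(n,z['d']).reshape(-1,3); P.append(c);C.append(z['p'].reshape(-1,3))
    t=(abs(c[:,0]-.75)<.05)&(abs(c[:,1]+.0)<.08); print(n,'table z',np.median(c[t,2]))
A=np.concatenate(P);K=np.concatenate(C)
for n,c in zip(('scene','side'),P):
    m=(c[:,2]>.103)&(c[:,2]<.118)&(c[:,0]>.36)&(c[:,0]<.64)&(c[:,1]>.0)&(c[:,1]<.28)
    q=c[m]; 
    for a in np.deg2rad([3,4,5,6,7]):
        ex=np.array([-np.sin(a),np.cos(a)]); ey=np.array([-np.cos(a),-np.sin(a)])
        s=q[:,:2]@ex; t=q[:,:2]@ey
        print(n,round(np.rad2deg(a)),'ex',np.round(np.percentile(s,[.5,1,99,99.5]),4),'ey',np.round(np.percentile(t,[.5,1,2,98,99,99.5]),4),len(q))
# -x wall rim: fit line
for n,c in zip(('scene','side'),P):
    m=(c[:,2]>.106)&(c[:,2]<.118)&(c[:,0]>.42)&(c[:,0]<.6)&(c[:,1]>.0)&(c[:,1]<.055)
    q=c[m]; f=np.polyfit(q[:,0],q[:,1],1); print(n,'-x rim line y=',f,'angle',np.rad2deg(np.arctan(f[0])),'z',np.median(q[:,2]),len(q))
# lid free edge
m=(A[:,2]>.29)&(A[:,2]<.33)&(A[:,0]>.36)&(A[:,0]<.64)&(A[:,1]>.05)&(A[:,1]<.3); q=A[m]
r=cv2.minAreaRect(q[:,:2].astype(np.float32)); print('lid top',r,np.percentile(q[:,2],[50,99]))
f=np.polyfit(q[:,0],q[:,1],1); print('ang',np.rad2deg(np.arctan(f[0])))
# knee
m=(A[:,0]>.61)&(A[:,0]<.68)&(A[:,1]>.09)&(A[:,1]<.2)&(A[:,2]>.05); q=A[m]
print('knee',len(q),np.percentile(q,[2,50,98],axis=0).round(4))
p=np.load('pics/scene0.npz')['p'][215:350,95:270,::-1]; cv2.imwrite('pics/crop1.png',cv2.resize(p,None,fx=4,fy=4,interpolation=2))
E
```

```text
scene table z -0.0006626227726167072
side table z 0.0008070650155152627
scene 3 ex [-0.007  -0.0061  0.2042  0.2075] ey [-0.6308 -0.6304 -0.6293 -0.4034 -0.4014 -0.4003] 1115
scene 4 ex [-0.0143 -0.0137  0.1936  0.1969] ey [-0.6312 -0.631  -0.6298 -0.406  -0.4042 -0.4031] 1115
scene 5 ex [-0.0219 -0.0214  0.1828  0.1861] ey [-0.6315 -0.6313 -0.6303 -0.4082 -0.4066 -0.4055] 1115
scene 6 ex [-0.0302 -0.0293  0.1729  0.1753] ey [-0.6317 -0.6314 -0.6307 -0.4097 -0.4086 -0.4074] 1115
scene 7 ex [-0.0401 -0.0389  0.1642  0.165 ] ey [-0.6317 -0.6315 -0.6308 -0.4108 -0.4097 -0.4086] 1115
side 3 ex [-0.0045 -0.004   0.2162  0.2168] ey [-0.6317 -0.631  -0.6306 -0.4114 -0.4091 -0.408 ] 782
side 4 ex [-0.0123 -0.0115  0.206   0.2064] ey [-0.6322 -0.6317 -0.631  -0.412  -0.4105 -0.4092] 782
side 5 ex [-0.0202 -0.0193  0.1957  0.1959] ey [-0.6325 -0.6321 -0.6315 -0.4126 -0.4111 -0.4099] 782
side 6 ex [-0.0285 -0.0278  0.1853  0.1854] ey [-0.6327 -0.6323 -0.6316 -0.4125 -0.4115 -0.4106] 782
side 7 ex [-0.0377 -0.0374  0.177   0.1772] ey [-0.6326 -0.6324 -0.6317 -0.4126 -0.4119 -0.4109] 782
scene -x rim line y= [ 0.10812326 -0.02688675] angle 6.171033436177593 z 0.10886144552557728 185
side -x rim line y= [ 0.10463783 -0.02332454] angle 5.973567578124656 z 0.11010326452229635 206
lid top ((0.49748143553733826, 0.19143018126487732), (0.2165711224079132, 0.02069331519305706), 6.578223705291748) [0.30534725 0.31010717]
ang 6.272987716517788
knee 1205 [[0.6102 0.092  0.0548]
 [0.6187 0.1335 0.164 ]
 [0.6621 0.1867 0.1941]]
```

View pics/crop1.png

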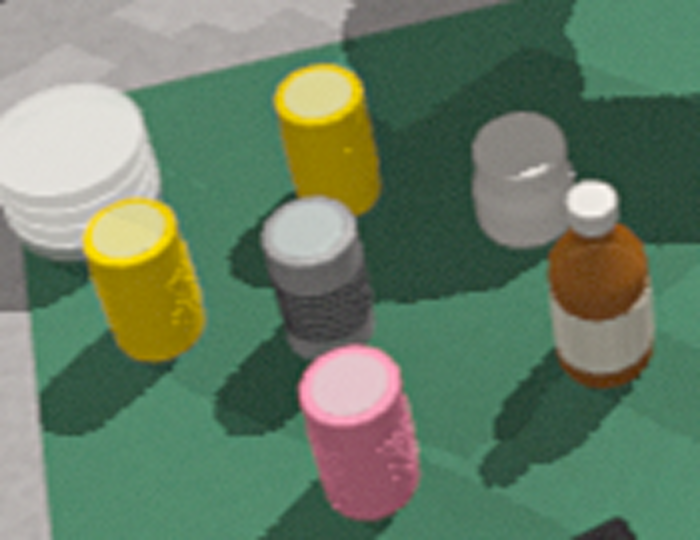

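The crop confirms that the grey ribbed barrel at (315,275) is the only grey one. The clear grey jar at (522,180) is the "jar", and the yellow, pink and stacked white items are distractors. The barrel is at world (0.526,-0.335). The case yaw is about 96°, with its centre at (0.504,0.126) and the bay at (0.530,0.092). Now I'll move, going over the lid.

>>> arm_command(series=[[0,0,1,0,0,0,1],[0,0,1,0,0,0,1],[0,0,1,0,0,0,1],[0,0,1,0,0,0,1],[0,0,1,0,0,0,1],[0,0,1,0,0,0,1],[0,0,1,0,0,0,1],[0.6,-1,0,0,0,0,1],[0.6,-1,0,0,0,0,1],[0.6,-1,0,0,0,0,1]])

```text
time: 1.1
eef_pos: [0.3315, 0.5353, 0.4199]
tool_rot: [-0.0, 0.217, 0.976, -0.0]
ft_force: [-0.1, 0.4, -0.5]
grip_width: 0.0853
gripper_force: 0.0
```

>>> arm_command(series=[[0.88,-1,0,0,0,0,1],[0.88,-1,0,0,0,0,1],[0.88,-1,0,0,0,0,1],[0.88,-1,0,0,0,0,1],[0.88,-1,0,0,0,0,1],[0.88,-1,0,0,0,0,1],[0.88,-1,0,0,0,0,1],[0.88,-1,0,0,0,0,1],[0.88,-1,0,0,0,0,1],[0.88,-1,0,0,0,0,1]])

```text
time: 2.1
eef_pos: [0.5518, 0.2851, 0.42]
tool_rot: [-0.0, 0.217, 0.976, -0.0]
ft_force: [-0.7, 0.3, -0.3]
grip_width: 0.0855
gripper_force: 0.0
```

>>> arm_command(series=[[0,-1,0,0,0,-0.08,1],[0,-1,0,0,0,-0.08,1],[0,-1,0,0,0,0,1],[0,-1,0,0,0,0,1],[0,-1,0,0,0,0,1],[0,-1,0,0,0,0,1],[0,-1,0,0,0,0,1],[0,-1,0,0,0,0,1],[0,-1,0,0,0,0,1],[0,-1,0,0,0,0,1]])

```text
time: 3.1
eef_pos: [0.5509, 0.0352, 0.4201]
tool_rot: [-0.0, 0.338, 0.941, -0.0]
ft_force: [-0.3, -0.6, -0.3]
grip_width: 0.0856
gripper_force: 0.0
```

>>> arm_command(series=[[0,-1,0,0,0,0,1],[0,-1,0,0,0,0,1],[0,-1,-0.2,0,0,0,1],[0,-1,-0.5,0,0,0,1],[0,-1,-0.8,0,0,0,1],[-0.1,-1,-1,0,0,0,1],[-0.1,-1,-1,0,0,0,1],[-0.1,-1,-1,0,0,0,1],[-0.1,-1,-1,0,0,0,1],[-0.1,-1,-1,0,0,0,1]])

```text
time: 4.1
eef_pos: [0.5383, -0.2146, 0.2567]
tool_rot: [-0.0, 0.338, 0.941, -0.0]
ft_force: [0.9, 0.3, -0.4]
grip_width: 0.0851
gripper_force: 0.0
```

>>> arm_command(series=[[-0.1,-1,0,0,0,0,1],[-0.1,-1,0,0,0,0,1],[-0.1,-1,0,0,0,0,1],[-0.1,-1,0,0,0,0,1],[-0.1,-0.8,0,0,0,0,1],[0,0,0,0,0,0,1],[0,0,0,0,0,0,1]])

```text
time: 4.8
eef_pos: [0.5259, -0.3337, 0.2574]
tool_rot: [-0.0, 0.338, 0.941, 0.0]
ft_force: [0.4, 0.4, 0.2]
grip_width: 0.0853
gripper_force: 0.0
```

```bash
cat >> h.py <<'E'
from scipy.spatial.transform import Rotation as Ro
def wcloud(f):
    s=bot.sense(); q=s['tool_rot']; R=Ro.from_quat([q[1],q[2],q[3],q[0]]).as_matrix()
    p,d=snap('wrist',f); m=camera_model('wrist'); v,u=np.mgrid[:d.shape[0],:d.shape[1]]
    c=np.stack([(u-m['cx'])/m['fx']*d,(v-m['cy'])/m['fy']*d,d],-1)
    M=np.array(m['mount']); c=c@M[:3,:3].T+M[:3,3]
    return p,d,c@R.T+s['eef_pos'],s
E
python3 - <<'E'
from h import *
p,d,c,s=wcloud('w1'); print(s['eef_pos'],s['tool_rot'],s['joint_positions'].round(2))
P=c[d>0]
for k,q in {'grey':(.526,-.335),'yA':(.496,-.427),'yB':(.424,-.312),'pink':(.636,-.333)}.items():
    m=(np.hypot(P[:,0]-q[0],P[:,1]-q[1])<.04)&(P[:,2]>.078)&(P[:,2]<.095)
    T=P[m]; 
    if len(T)<20: print(k,len(T)); continue
    r=cv2.minEnclosingCircle(T[:,:2].astype(np.float32)); print(k,np.round(r[0],4),round(r[1],4),T.mean(0).round(4),len(T))
E
```

```text
[ 0.5259001  -0.33369879  0.25741974] [-3.89542134e-04  3.38187546e-01  9.41078653e-01  7.95702740e-07] [-0.03  0.38  0.64  1.74 -0.25  1.1   1.58]
grey [ 0.524  -0.3371] 0.0251 [ 0.5231 -0.3364  0.0852] 2809
yA [ 0.4914 -0.4291] 0.0251 [ 0.4907 -0.4274  0.0851] 2653
yB [ 0.4227 -0.3141] 0.025 [ 0.4226 -0.3135  0.0851] 3637
pink [ 0.6324 -0.3348] 0.0254 [ 0.6302 -0.3342  0.0851] 2354
```

View pics/w1.png

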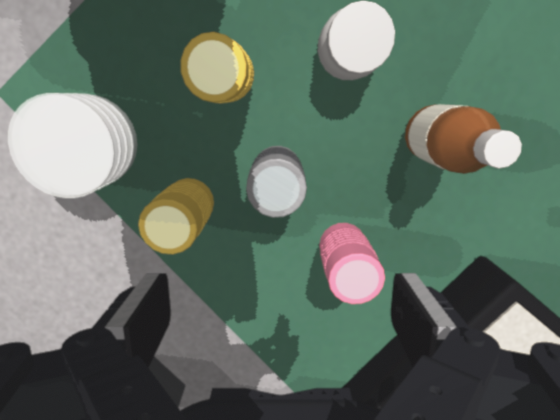

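The wrist view shows the grey barrel at (277,185), centred between yellow (165,228), yellow (215,67) and pink (355,278). Its radius of 25 mm and top at 85 mm match the description. Descending onto it now.

>>> arm_command(series=[[-0.08,-0.13,-0.5,0,0,0,1],[0,0,-1,0,0,0,1],[0,0,-1,0,0,0,1],[0,0,-1,0,0,0,1],[0,0,-1,0,0,0,1],[0,0,-1,0,0,0,1],[0,0,-1,0,0,0,1],[0,0,-1,0,0,0,1],[0,0,-0.5,0,0,0,1],[0,0,0,0,0,0,1]])

```text
time: 5.85
eef_pos: [0.5232, -0.336, 0.056]
tool_rot: [-0.002, 0.338, 0.941, 0.0]
ft_force: [-0.9, 0.1, 0.7]
grip_width: 0.0852
gripper_force: 0.0
```

>>> arm_command(series=[[0,0,0,0,0,0,0.3],[0,0,0,0,0,0,0],[0,0,0,0,0,0,-0.3],[0,0,0,0,0,0,-1],[0,0,0,0,0,0,-1],[0,0,0,0,0,0,-1],[0,0,0,0,0,0,-1],[0,0,0,0,0,0,-1]], force=40)

```text
time: 6.65
eef_pos: [0.5248, -0.3373, 0.0591]
tool_rot: [0.001, 0.338, 0.941, -0.0]
ft_force: [-0.8, -0.7, 5.5]
grip_width: 0.0491
gripper_force: 40.6
```

>>> arm_command(series=[[0,0,0.2,0,0,0,-1],[0,0,0.6,0,0,0,-1],[0,0,1,0,0,0,-1],[0,0,1,0,0,0,-1],[0,0,1,0,0,0,-1],[0,0,1,0,0,0,-1],[0,0,1,0,0,0,-1],[0,0,1,0,0,0,-1],[0,0.5,0.5,0,0,0,-1],[0,0.8,0,0,0,0,-1]])

```text
time: 7.65
eef_pos: [0.5243, -0.3059, 0.2437]
tool_rot: [0.002, 0.339, 0.941, -0.0]
ft_force: [0.6, 0.2, -3.7]
grip_width: 0.0492
gripper_force: 42.0
```

>>> arm_command(series=[[0,1,0,0,0,0,-1],[0,1,0,0,0,0,-1],[0,1,0,0,0,0,-1],[0,1,0,0,0,0,-1],[0,1,0,0,0,0,-1],[0,1,0,0,0,0,-1],[0,1,0,0,0,0,-1],[0,1,0,0,0,0,-1],[0,0.6,0,0,0,0,-1],[0,0,0,0,0,0,-1]])

```text
time: 8.65
eef_pos: [0.5242, -0.0873, 0.2413]
tool_rot: [0.0, 0.336, 0.942, 0.001]
ft_force: [-0.2, 0.1, -2.7]
grip_width: 0.0493
gripper_force: 42.0
```

```bash
python3 - <<'E'
from h import *
p,d,c,s=wcloud('w2'); print(s['eef_pos'],s['tool_rot'],s['grip_width'],s['ft_force'])
snap('scene','scene1')
E
```

```text
[ 0.52418084 -0.08734095  0.24128716] [1.57881225e-04 3.36487895e-01 9.41687606e-01 5.68698918e-04] 0.04929143631392197 [-0.24827     0.06289478 -2.70654003]
```

View pics/w2.png

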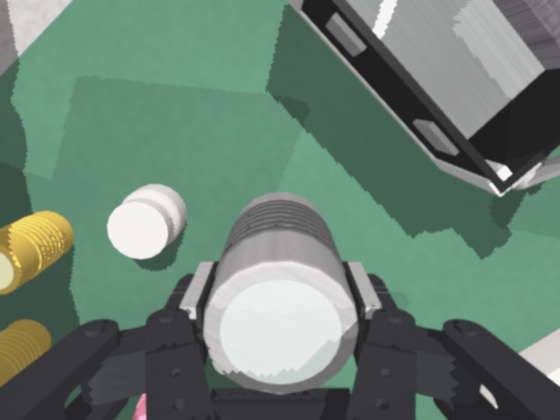

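The barrel is held upright at (280,330). The case's -x rim runs from (300,0) to its -x,-y corner at (500,190). I'll refine the case pose from this view and check the vial.

```bash
python3 - <<'E'
from h import *
z=np.load('pics/w2.npz');
s=bot.sense();q=s['tool_rot'];R=Ro.from_quat([q[1],q[2],q[3],q[0]]).as_matrix();m=camera_model('wrist');d=z['d'];v,u=np.mgrid[:420,:560]
c=np.stack([(u-m['cx'])/m['fx']*d,(v-m['cy'])/m['fy']*d,d],-1);M=m['mount'];c=(c@M[:3,:3].T+M[:3,3])@R.T+s['eef_pos']
a=np.deg2rad(6.1);ex=np.array([-np.sin(a),np.cos(a)]);ey=np.array([-np.cos(a),-np.sin(a)]);ctr=np.array([.5043,.1262])
def cs(P): return np.c_[(P[:,:2]-ctr)@ex,(P[:,:2]-ctr)@ey,P[:,2]]
P=cs(c[d>0]); r=P[(P[:,2]>.104)&(P[:,2]<.116)&(P[:,0]<.02)&(P[:,0]>-.15)&(abs(P[:,1])<.13)]
print('rim z',np.percentile(r[:,2],[5,50,95]),'x min',np.percentile(r[:,0],[1,3]),'y',np.percentile(r[:,1],[1,99]))
e=r[(r[:,1]<-.02)&(r[:,1]>-.09)&(r[:,0]<-.085)]; print('rim x range mid',np.percentile(e[:,0],[1,50,99]),len(e),'slope deg',np.rad2deg(np.polyfit(e[:,1],e[:,0],1)[0]))
e=r[(r[:,0]>-.08)&(r[:,0]<0)&(r[:,1]<-.08)]; print('-y rim y',np.percentile(e[:,1],[1,50,99]) if len(e) else 0,len(e))
for n in('scene','side'):
    f='pics/scene1.npz' if n=='scene' else 'pics/side0.npz'
    z=np.load(f);c2=cloud(n,z['d']).reshape(-1,3);P=cs(c2)
    b=P[(P[:,0]>-.09)&(P[:,0]<.01)&(P[:,1]<.095)&(P[:,1]>-.09)&(P[:,2]>.04)&(P[:,2]<.095)]
    print(n,'inside pts',len(b),np.percentile(b,[2,50,98],axis=0).round(3).tolist() if len(b) else '')
    k=P[(P[:,1]<-.128)&(P[:,1]>-.18)&(abs(P[:,0])<.1)&(P[:,2]>.08)]
    print('bar',len(k),np.percentile(k,[2,50,98],axis=0).round(4).tolist())
    k=P[(P[:,1]<-.105)&(P[:,1]>-.126)&(P[:,0]>-.12)&(P[:,0]<.12)&(P[:,2]>.03)&(P[:,2]<.33)&(abs(P[:,2]-.11)>.01)]
    print('links x@z',[(round(zz,2),np.round(np.median(k[abs(k[:,2]-zz)<.006,0]),3)) for zz in (.09,.13,.15,.17,.19,.21,.23,.25,.28) if (abs(k[:,2]-zz)<.006).sum()>3])
E
```

```text
rim z [0.10520267 0.10921848 0.11094617] x min [-0.10422721 -0.10315658] y [-0.11502793  0.06621046]
rim x range mid [-0.10319124 -0.10054804 -0.09688324] 1108 slope deg 0.015314235496838973
-y rim y [-0.1159079  -0.10406733 -0.09880128] 932
scene inside pts 178 [[-0.059, 0.054, 0.041], [-0.043, 0.066, 0.059], [-0.025, 0.087, 0.063]]
bar 145 [[-0.0126, -0.1585, 0.1536], [-0.0067, -0.1474, 0.1668], [0.0048, -0.129, 0.1711]]
links x@z [(0.09, np.float64(-0.007)), (0.13, np.float64(-0.041)), (0.15, np.float64(-0.019)), (0.17, np.float64(0.004)), (0.19, np.float64(0.047)), (0.21, np.float64(0.078)), (0.23, np.float64(0.079)), (0.25, np.float64(0.075)), (0.28, np.float64(0.068))]
side inside pts 36 [[-0.09, 0.087, 0.043], [-0.087, 0.09, 0.071], [-0.057, 0.095, 0.094]]
bar 153 [[-0.01, -0.1591, 0.1574], [0.0009, -0.1463, 0.1684], [0.0079, -0.1298, 0.1735]]
links x@z [(0.09, np.float64(0.028)), (0.13, np.float64(-0.033)), (0.15, np.float64(-0.018)), (0.17, np.float64(0.006)), (0.19, np.float64(0.049)), (0.21, np.float64(0.08)), (0.23, np.float64(0.082)), (0.25, np.float64(0.078)), (0.28, np.float64(0.07))]
```

>>> arm_command(series=[[0.04,1,0,0,0,0,-1],[0.04,1,0,0,0,0,-1],[0.04,1,0,0,0,0,-1],[0.04,1,0,0,0,0,-1],[0.04,1,0,0,0,0,-1],[0.04,1,0,0,0,0,-1],[0,0.8,0,0,0,0,-1],[0,0.3,0,0,0,0,-1],[0,0,0,0,0,0,-1]])

```text
time: 9.65
eef_pos: [0.5303, 0.0879, 0.2405]
tool_rot: [0.0, 0.338, 0.941, -0.0]
ft_force: [0.2, -1.0, -2.4]
grip_width: 0.049
gripper_force: 42.2
```

```bash
python3 - <<'E'
from h import *
s=bot.sense();print(s['eef_pos'],s['tool_rot'],s['joint_positions'].round(2))
snap('side','side2')
E
```

```text
[0.53029862 0.08788229 0.2405235 ] [ 8.53751827e-05  3.37653897e-01  9.41270331e-01 -5.55148984e-05] [-0.7   0.22  0.49  1.94 -0.12  1.01  0.72]
```

View pics/side2.png

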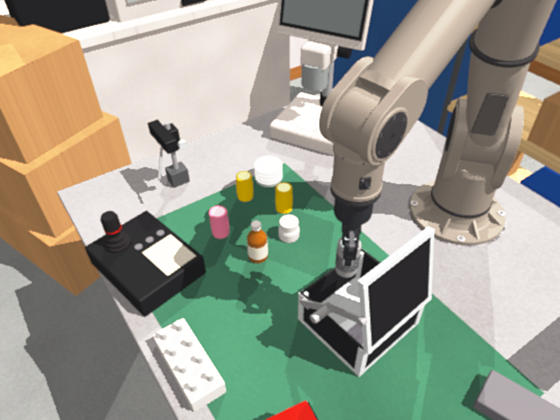

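The barrel hangs over the bay at (348,255) in this view, clear of the lid at (400,285) and the stay bar at (320,318). Lowering it now.

>>> arm_command(series=[[0,0.1,-0.5,0,0,0,-1],[0,0,-1,0,0,0,-1],[0,0,-1,0,0,0,-1],[0,0,-1,0,0,0,-1],[0,0,-1,0,0,0,-1],[0,0,-1,0,0,0,-1],[0,0,-0.5,0,0,0,-1],[0,0,-0.4,0,0,0,-1],[0,0,0,0,0,0,-1]])

```text
time: 10.6
eef_pos: [0.5298, 0.09, 0.0795]
tool_rot: [-0.0, 0.338, 0.941, -0.001]
ft_force: [0.3, -1.2, -2.1]
grip_width: 0.0492
gripper_force: 42.1
```

>>> arm_command(series=[[0,0,-0.06,0,0,0,-1],[0,0,-0.06,0,0,0,-1],[0,0,-0.06,0,0,0,-1],[0,0,0,0,0,0,-1],[0,0,0,0,0,0,-1]])

```text
time: 11.1
eef_pos: [0.5302, 0.0906, 0.076]
tool_rot: [0.0, 0.338, 0.941, 0.0]
ft_force: [0.8, 0.6, -2.5]
grip_width: 0.0489
gripper_force: 42.1
```

>>> arm_command(series=[[0,0,-0.06,0,0,0,-1],[0,0,-0.06,0,0,0,-1],[0,0,-0.06,0,0,0,-1],[0,0,-0.06,0,0,0,-1],[0,0,-0.06,0,0,0,-1],[0,0,0,0,0,0,-1],[0,0,0,0,0,0,-1]])

```text
time: 11.8
eef_pos: [0.5302, 0.0905, 0.0682]
tool_rot: [-0.0, 0.338, 0.941, -0.0]
ft_force: [0.4, -0.2, -3.2]
grip_width: 0.0494
gripper_force: 42.1
```

>>> arm_command(series=[[0,0,-0.04,0,0,0,-1],[0,0,-0.04,0,0,0,-1],[0,0,-0.04,0,0,0,-1],[0,0,0,0,0,0,-1],[0,0,0,0,0,0,-1]])

```text
time: 12.3
eef_pos: [0.5301, 0.0905, 0.0653]
tool_rot: [-0.0, 0.338, 0.941, -0.0]
ft_force: [1.2, -0.3, -2.7]
grip_width: 0.0489
gripper_force: 42.1
```

>>> arm_command(series=[[0,0,-0.04,0,0,0,-1],[0,0,-0.04,0,0,0,-1],[0,0,0,0,0,0,-1],[0,0,0,0,0,0,-1]])

```text
time: 12.7
eef_pos: [0.5303, 0.0905, 0.0647]
tool_rot: [-0.0, 0.338, 0.941, 0.001]
ft_force: [-10.9, -1.7, 34.3]
grip_width: 0.0493
gripper_force: 45.7
```

>>> arm_command(series=[[0,0,0.06,0,0,0,-1],[0,0,0,0,0,0,-1]])

```text
time: 12.9
eef_pos: [0.5304, 0.0906, 0.0651]
tool_rot: [0.0, 0.338, 0.941, 0.0]
ft_force: [-0.7, -0.2, -2.3]
grip_width: 0.0493
gripper_force: 42.4
```

>>> arm_command(series=[[0,0,0,0,0,0,0.2],[0,0,0,0,0,0,0.25],[0,0,0,0,0,0,0.3],[0,0,0,0,0,0,0.4],[0,0,0,0,0,0,0.45],[0,0,0,0,0,0,0.45]])

```text
time: 13.5
eef_pos: [0.5302, 0.0906, 0.0648]
tool_rot: [-0.0, 0.338, 0.941, -0.0]
ft_force: [0.6, 0.2, 0.2]
grip_width: 0.0619
gripper_force: 0.0
```

>>> arm_command(series=[[0,0,0.1,0,0,0,0.45],[0,0,0.2,0,0,0,0.45],[0,0,0.4,0,0,0,0.45],[0,0,0.8,0,0,0,0.45],[0,0,1,0,0,0,0.45],[0,0,1,0,0,0,0.45],[0,0,1,0,0,0,0.45],[0,0,1,0,0,0,0.45],[0,0,1,0,0,0,0.45],[0,0,1,0,0,0,0.45]])

```text
time: 14.5
eef_pos: [0.53, 0.0903, 0.2542]
tool_rot: [0.0, 0.338, 0.941, 0.0]
ft_force: [0.7, 0.7, -0.3]
grip_width: 0.0618
gripper_force: 0.0
```

```bash
python3 - <<'E'
from h import *
p,d,c,s=wcloud('w3');print(s['eef_pos'],s['tool_rot'],s['joint_positions'].round(2))
P=c[d>0]
for q,z in (((.53,.09),.091),((.439+.0,.078),.061)):
    T=P[(np.hypot(P[:,0]-q[0],P[:,1]-q[1])<.06)&(abs(P[:,2]-z)<.008)]
    if len(T): r=cv2.minEnclosingCircle(T[:,:2].astype(np.float32)); print(np.round(r[0],4),round(r[1],4),T.mean(0).round(4),len(T))
E
```

```text
[0.52998465 0.09028329 0.25424209] [2.13261506e-04 3.37995654e-01 9.41147617e-01 2.34054548e-04] [-0.72  0.2   0.5   1.93 -0.11  1.04  0.71]
[0.5319 0.0719] 0.0438 [0.5292 0.0854 0.091 ] 3336
[0.4381 0.0774] 0.06 [0.4326 0.0706 0.0608] 2609
```

View pics/w3.png

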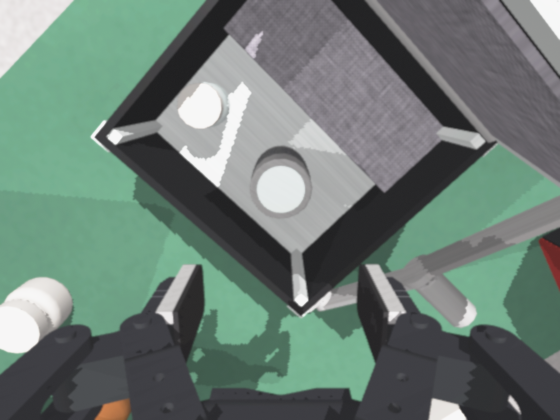

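The wrist view shows the barrel upright in the bay at (280,185), the vial standing at (205,105), and the stay's bar from (415,275) to (460,310). Next I'll locate the bar exactly.

```bash
python3 - <<'E'
from h import *
z=np.load('pics/w3.npz');s=bot.sense();q=s['tool_rot'];R=Ro.from_quat([q[1],q[2],q[3],q[0]]).as_matrix();m=camera_model('wrist');d=z['d'];v,u=np.mgrid[:420,:560]
c=np.stack([(u-m['cx'])/m['fx']*d,(v-m['cy'])/m['fy']*d,d],-1);M=m['mount'];c=(c@M[:3,:3].T+M[:3,3])@R.T+s['eef_pos']
a=np.deg2rad(6.1);ex=np.array([-np.sin(a),np.cos(a)]);ey=np.array([-np.cos(a),-np.sin(a)]);ctr=np.array([.5043,.1262])
P=c[d>0];C=np.c_[(P[:,:2]-ctr)@ex,(P[:,:2]-ctr)@ey,P[:,2]]
k=C[(C[:,1]<-.10)&(C[:,1]>-.18)&(abs(C[:,0])<.06)&(C[:,2]>.11)&(C[:,2]<.2)]
print(len(k))
for lo in np.arange(-.18,-.1,.006):
    t=k[(k[:,1]>=lo)&(k[:,1]<lo+.006)]
    if len(t)>5: print(round(lo,3),len(t),'x',np.percentile(t[:,0],[2,50,98]).round(4),'z',np.percentile(t[:,2],[2,50,98]).round(4))
t=k[(k[:,1]<-.13)]
from scipy.optimize import least_squares
f=least_squares(lambda p:np.hypot(t[:,0]-p[0],t[:,2]-p[1])-.01,[0,.16],loss='soft_l1',f_scale=.002);print('bar axis x,z',f.x,np.abs(f.fun).mean())
E
```

```text
6755
-0.162 115 x [-0.0113 -0.0014  0.0066] z [0.1683 0.1737 0.1757]
-0.156 230 x [-0.0111 -0.0017  0.007 ] z [0.1676 0.1737 0.1757]
-0.15 252 x [-0.0113 -0.0017  0.007 ] z [0.1675 0.1736 0.1758]
-0.144 244 x [-0.0117 -0.0017  0.0073] z [0.1676 0.1737 0.1756]
-0.138 248 x [-0.0112 -0.0017  0.0073] z [0.1671 0.1737 0.1756]
-0.132 248 x [-0.0111 -0.0015  0.0073] z [0.1669 0.1736 0.1756]
-0.126 255 x [-0.0115 -0.0024  0.0065] z [0.1686 0.1736 0.1756]
-0.12 505 x [-0.0593 -0.0206  0.0154] z [0.1126 0.1417 0.1848]
-0.114 3164 x [-0.0142  0.0234  0.0575] z [0.1543 0.1818 0.199 ]
-0.108 1019 x [-0.0576  0.0036  0.0577] z [0.1126 0.114  0.1153]
-0.102 475 x [-0.0568  0.0042  0.058 ] z [0.1102 0.1128 0.1153]
bar axis x,z [-0.0025243   0.16498134] 0.00037910601199287255
```

>>> arm_command(series=[[0,0,1,0,0,0.0724,-1],[0,0,1,0,0,0.0724,-1],[0.96,0,0,0,0,0.0724,-1],[0.96,0,0,0,0,0.0724,-1],[0.96,0,0,0,0,0.0724,-1],[0.96,0,0,0,0,0.0724,-1],[0.96,0,0,0,0,0.0724,-1],[0,0,0,0.0736,0.0079,0,-1],[0,0,0,0.0736,0.0079,0,-1],[0,0,0,0.0736,0.0079,0,-1]])

```text
time: 15.55
eef_pos: [0.6505, 0.0905, 0.3036]
tool_rot: [-0.008, -0.053, 0.983, 0.175]
ft_force: [-1.7, 0.2, -0.7]
grip_width: 0.0001
gripper_force: 0.0
```

>>> arm_command(series=[[0,0.4,-0.5,0,0,0,-1],[0,0.4,-1,0,0,0,-1],[0,0.44,-1,0,0,0,-1],[0,0,-0.6,0,0,0,-1],[0,0,0,0,0,0,-1]])

```text
time: 16.05
eef_pos: [0.6491, 0.1215, 0.2231]
tool_rot: [-0.011, -0.053, 0.983, 0.173]
ft_force: [-0.5, 0.3, -0.6]
grip_width: 0.0
gripper_force: 0.0
```

```bash
python3 - <<'E'
from h import *
s=bot.sense();q=s['tool_rot'];R=Ro.from_quat([q[1],q[2],q[3],q[0]]).as_matrix();print(s['eef_pos'],R.round(3).tolist(),s['joint_positions'].round(2),s['grip_width'],s['ft_force'])
p,d=snap('side','side3');cv2.imwrite('pics/c3.png',cv2.resize(p[150:390,230:490,::-1],None,fx=2.3,fy=2.3))
E
```

```text
[0.64911303 0.12148716 0.22308726] [[-0.994, -0.1, -0.04], [-0.107, 0.935, 0.339], [0.003, 0.341, -0.94]] [-0.33  0.45  0.3   1.69 -0.54  1.1   1.88] 1.775768530886463e-05 [-0.49430042  0.27740561 -0.60383023]
```

View pics/c3.png

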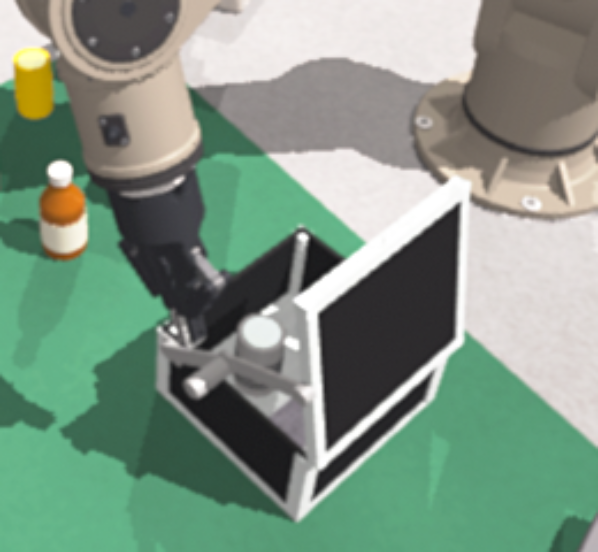

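The crop shows the tilted, shut fingers at (185,335) above the thumb bar at (205,382), clear of the lid. Closing in on the bar.

>>> arm_command(series=[[0,0.15,-0.45,0,0,0,-1],[0,0.15,-0.45,0,0,0,-1],[0,0.04,-0.1,0,0,0,-1],[0,0.04,-0.1,0,0,0,-1],[0,0,0,0,0,0,-1]])

```text
time: 16.6
eef_pos: [0.6501, 0.1311, 0.1971]
tool_rot: [-0.009, -0.053, 0.983, 0.173]
ft_force: [0.3, 0.5, 0.3]
grip_width: -0.0001
gripper_force: 0.0
```

>>> arm_command(series=[[0,0.03,-0.1,0,0,0,-1],[0,0.03,-0.1,0,0,0,-1],[0,0.03,-0.1,0,0,0,-1],[0,0.03,-0.1,0,0,0,-1]])

```text
time: 17.0
eef_pos: [0.6502, 0.1341, 0.1871]
tool_rot: [-0.009, -0.053, 0.983, 0.173]
ft_force: [0.3, 0.1, 0.5]
grip_width: 0.0003
gripper_force: 0.0
```

>>> arm_command(series=[[0,0.05,-0.09,0,0,0,-1],[0,0.05,-0.09,0,0,0,-1],[0,0.05,-0.09,0,0,0,-1],[0,0.05,-0.09,0,0,0,-1]])

```text
time: 17.4
eef_pos: [0.6502, 0.1396, 0.1785]
tool_rot: [-0.009, -0.053, 0.983, 0.174]
ft_force: [-0.4, 1.0, 3.9]
grip_width: 0.0001
gripper_force: 1.9
```

Contact, 4 N. Continuing the press.

>>> arm_command(series=[[0,0.05,-0.09,0,0,0,-1],[0,0.05,-0.09,0,0,0,-1],[0,0.05,-0.09,0,0,0,-1],[0,0.05,-0.09,0,0,0,-1],[0,0.05,-0.09,0,0,0,-1]])

```text
time: 17.9
eef_pos: [0.6502, 0.1455, 0.167]
tool_rot: [-0.009, -0.053, 0.983, 0.173]
ft_force: [-1.3, 1.4, 6.0]
grip_width: 0.0002
gripper_force: 2.2
```

>>> arm_command(series=[[0,0.05,-0.09,0,0,0,-1],[0,0.05,-0.09,0,0,0,-1],[0,0.04,-0.1,0,0,0,-1],[0,0.04,-0.1,0,0,0,-1],[0,0.04,-0.1,0,0,0,-1]])

```text
time: 18.4
eef_pos: [0.6501, 0.151, 0.155]
tool_rot: [-0.009, -0.053, 0.983, 0.173]
ft_force: [-2.4, 1.6, 6.3]
grip_width: -0.0001
gripper_force: 2.7
```

>>> arm_command(series=[[0,0.03,-0.1,0,0,0,-1],[0,0.03,-0.1,0,0,0,-1],[0,-0.1,0.3,0,0,0,-1],[0,-0.4,0.8,0,0,0,-1],[0,-0.6,1,0,0,0,-1],[0,-0.7,1,0,0,0,-1],[0,-0.7,1,0,0,0,-1],[0,0,1,0,0,0,-1],[0,0,1,0,0,0,-1],[0,0,0.5,0,0,0,-1]])

```text
time: 19.4
eef_pos: [0.6507, 0.0889, 0.3174]
tool_rot: [-0.008, -0.052, 0.983, 0.173]
ft_force: [0.6, -0.9, -0.6]
grip_width: 0.0
gripper_force: 0.0
```

```bash
python3 - <<'E'
from h import *
s=bot.sense();print(s['eef_pos'],s['tool_rot'],s['joint_positions'].round(2))
a=np.deg2rad(6.1);ex=np.array([-np.sin(a),np.cos(a)]);ey=np.array([-np.cos(a),-np.sin(a)]);ctr=np.array([.5043,.1262])
for n in('scene','side'):
    p,d=snap(n,n+'4');P=cloud(n,d).reshape(-1,3);C=np.c_[(P[:,:2]-ctr)@ex,(P[:,:2]-ctr)@ey,P[:,2]]
    t=C[(C[:,1]<-.13)&(C[:,1]>-.158)&(abs(C[:,0])<.08)&(C[:,2]>.09)&(C[:,2]<.19)]
    print(n,'bar',len(t),np.percentile(t,[2,50,98],axis=0).round(4).tolist() if len(t) else '')
    l=C[(abs(C[:,1])<.1)&(C[:,0]>0)&(C[:,0]<.13)&(C[:,2]>.26)&(C[:,2]<.34)]
    if len(l): print('lid edge top z',np.percentile(l[:,2],[50,98]).round(4),'x',np.percentile(l[:,0],[2,50,98]).round(4),len(l))
E
```

```text
[0.65067416 0.08892066 0.31743261] [-0.00800492 -0.05231755  0.98348581  0.17307357] [-0.31  0.38  0.33  1.59 -0.49  1.27  1.85]
scene bar 121 [[0.0049, -0.1577, 0.1208], [0.0112, -0.1469, 0.1324], [0.0228, -0.1312, 0.1374]]
lid edge top z [0.2867 0.3045] x [0.0373 0.0439 0.0507] 193
side bar 120 [[0.0084, -0.1577, 0.1254], [0.0193, -0.1448, 0.1349], [0.0259, -0.1307, 0.1394]]
lid edge top z [0.2894 0.3054] x [0.0382 0.0546 0.0639] 1738
```

The knee has dropped 37 mm to (0.016, -0.145, 0.128), so the stay is broken, and the lid has sagged only slightly. Next I'll straighten the tool and go over and behind the lid.

>>> arm_command(series=[[0,0,1,-0.0736,-0.0079,0,-1],[0,0,1,-0.0736,-0.0079,0,-1],[0,0,1,-0.0736,-0.0079,0,-1],[0,0,1,0,0,0,-1],[-0.91,0.95,0,0,0,0,-1],[-0.91,0.95,0,0,0,0,-1],[-0.91,0.95,0,0,0,0,-1],[-0.91,0.95,0,0,0,0,-1],[-0.91,0.95,0,0,0,0,-1],[-0.91,0.95,0,0,0,0,-1]])

```text
time: 20.5
eef_pos: [0.5123, 0.2331, 0.4136]
tool_rot: [-0.001, -0.054, 0.999, -0.001]
ft_force: [0.9, 0.6, 0.3]
grip_width: -0.0001
gripper_force: 0.0
```

>>> arm_command(series=[[-0.91,0.95,0,0,0,0,-1],[0,0,0,0,0,0,-1],[0,0,-0.5,0,0,0,-1],[0,0,-1,0,0,0,-1],[0,0,-1,0,0,0,-1],[0,0,-1,0,0,0,-1],[0,0,-1,0,0,0,-1],[0,0,-0.5,0,0,0,-1],[0,0,0,0,0,0,-1]])

```text
time: 21.4
eef_pos: [0.4906, 0.2548, 0.2877]
tool_rot: [-0.001, -0.053, 0.999, -0.001]
ft_force: [0.5, 0.6, 0.8]
grip_width: 0.0002
gripper_force: 0.0
```

```bash
python3 - <<'E'
from h import *
s=bot.sense();print(s['eef_pos'],s['tool_rot'],s['ft_force'],s['joint_positions'].round(2))
a=np.deg2rad(6.1);ex=np.array([-np.sin(a),np.cos(a)]);ctr=np.array([.5043,.1262])
th=np.r_[75,72.5,np.arange(70,9,-2.5),np.arange(9,-1,-1.)]
f=lambda t:np.array([.115-.17*np.cos(t)+.012*np.sin(t),.124+.17*np.sin(t)+.012*np.cos(t)])
W=[np.r_[ctr+f(np.deg2rad(t))[0]*ex,f(np.deg2rad(t))[1]] for t in th]
print('to start',((W[0]-s['eef_pos'])/.025).round(2))
for t,r in zip(th[1:],np.diff(W,axis=0)/.025): print(t,r.round(2).tolist())
print(W[0],W[-1])
E
```

```text
[0.49055104 0.25476175 0.28773974] [-0.00145355 -0.05286214  0.99859997 -0.00125386] [0.47841087 0.5959748  0.81455998] [-0.82  0.19  0.26  1.84 -0.05  1.12  1.14]
to start [ 0.2  -1.86  0.14]
72.5 [0.03, -0.29, -0.06]
70.0 [0.03, -0.29, -0.08]
67.5 [0.03, -0.28, -0.09]
65.0 [0.03, -0.28, -0.1]
62.5 [0.03, -0.27, -0.11]
60.0 [0.03, -0.27, -0.12]
57.5 [0.03, -0.26, -0.14]
55.0 [0.03, -0.26, -0.15]
52.5 [0.03, -0.25, -0.16]
50.0 [0.03, -0.24, -0.17]
47.5 [0.03, -0.24, -0.18]
45.0 [0.02, -0.23, -0.19]
42.5 [0.02, -0.22, -0.2]
40.0 [0.02, -0.21, -0.21]
37.5 [0.02, -0.2, -0.22]
35.0 [0.02, -0.19, -0.23]
32.5 [0.02, -0.18, -0.24]
30.0 [0.02, -0.17, -0.24]
27.5 [0.02, -0.16, -0.25]
25.0 [0.02, -0.15, -0.26]
22.5 [0.01, -0.14, -0.26]
20.0 [0.01, -0.13, -0.27]
17.5 [0.01, -0.11, -0.27]
15.0 [0.01, -0.1, -0.28]
12.5 [0.01, -0.09, -0.28]
10.0 [0.01, -0.08, -0.29]
9.0 [0.0, -0.03, -0.12]
8.0 [0.0, -0.03, -0.12]
7.0 [0.0, -0.02, -0.12]
6.0 [0.0, -0.02, -0.12]
5.0 [0.0, -0.02, -0.12]
4.0 [0.0, -0.02, -0.12]
3.0 [0.0, -0.02, -0.12]
2.0 [0.0, -0.01, -0.12]
1.0 [0.0, -0.01, -0.12]
0.0 [0.0, -0.01, -0.12]
[0.49552345 0.20832423 0.29131322] [0.51014452 0.07151141 0.136     ]
```

>>> arm_command(series=[[0.1,-0.4,0.14,0,0,0,-1],[0.05,-0.4,0,0,0,0,-1],[0.05,-0.3,0,0,0,0,-1],[0,-0.3,0,0,0,0,-1],[0,-0.23,0,0,0,0,-1],[0,-0.23,0,0,0,0,-1]])

```text
time: 22.0
eef_pos: [0.4959, 0.209, 0.2937]
tool_rot: [0.0, -0.053, 0.999, 0.0]
ft_force: [-0.1, -0.1, -0.7]
grip_width: 0.0003
gripper_force: 0.0
```

>>> arm_command(series=[[0.03,-0.29,-0.06,0,0,0,-1],[0.03,-0.29,-0.08,0,0,0,-1],[0.03,-0.28,-0.09,0,0,0,-1],[0.03,-0.28,-0.1,0,0,0,-1]])

```text
time: 22.4
eef_pos: [0.4991, 0.1808, 0.2854]
tool_rot: [0.0, -0.054, 0.999, 0.0]
ft_force: [-0.3, 2.1, 3.5]
grip_width: -0.0
gripper_force: 1.8
```

Light contact with the lid. Continuing along the arc.

>>> arm_command(series=[[0.03,-0.27,-0.11,0,0,0,-1],[0.03,-0.27,-0.12,0,0,0,-1],[0.03,-0.26,-0.14,0,0,0,-1],[0.03,-0.26,-0.15,0,0,0,-1],[0.03,-0.25,-0.16,0,0,0,-1],[0.03,-0.24,-0.17,0,0,0,-1],[0.03,-0.24,-0.18,0,0,0,-1],[0.02,-0.23,-0.19,0,0,0,-1]])

```text
time: 23.2
eef_pos: [0.5047, 0.13, 0.2544]
tool_rot: [-0.0, -0.053, 0.999, -0.0]
ft_force: [0.6, 0.3, 3.7]
grip_width: 0.0002
gripper_force: 1.3
```

```bash
python3 - <<'E'
from h import *
s=bot.sense();print(s['eef_pos'],s['ft_force'])
p,d=snap('side','side5');cv2.imwrite('pics/c5.png',cv2.resize(p[150:390,230:490,::-1],None,fx=2,fy=2))
E
```

```text
[0.50471656 0.12997263 0.25438514] [0.56761449 0.27084268 3.66017676]
```

View pics/c5.png

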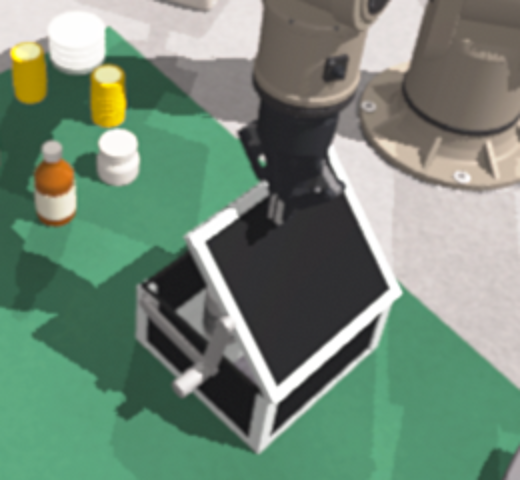

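The fingertips at (280,205) are on the outer face near the free edge. The lid is about half-way down and the knee is folding down at (190,380). Continuing.

>>> arm_command(series=[[0.02,-0.22,-0.2,0,0,0,-1],[0.02,-0.21,-0.21,0,0,0,-1],[0.02,-0.2,-0.22,0,0,0,-1],[0.02,-0.19,-0.23,0,0,0,-1],[0.02,-0.18,-0.24,0,0,0,-1],[0.02,-0.17,-0.24,0,0,0,-1],[0.02,-0.16,-0.25,0,0,0,-1],[0.02,-0.15,-0.26,0,0,0,-1]])

```text
time: 24.05
eef_pos: [0.5086, 0.0932, 0.2079]
tool_rot: [-0.0, -0.053, 0.999, -0.0]
ft_force: [-0.5, -0.4, 1.6]
grip_width: -0.0002
gripper_force: 0.7
```

>>> arm_command(series=[[0.01,-0.14,-0.26,0,0,0,-1],[0.01,-0.13,-0.27,0,0,0,-1],[0.01,-0.11,-0.27,0,0,0,-1],[0.01,-0.1,-0.28,0,0,0,-1],[0.01,-0.09,-0.24,0,0,0,-1],[0.01,-0.06,-0.2,0,0,0,-1]])

```text
time: 24.65
eef_pos: [0.5101, 0.0777, 0.1699]
tool_rot: [-0.0, -0.053, 0.999, -0.0]
ft_force: [-0.2, -0.2, 0.9]
grip_width: -0.0
gripper_force: 0.4
```

>>> arm_command(series=[[0,-0.03,-0.12,0,0,0,-1],[0,-0.03,-0.12,0,0,0,-1],[0,-0.03,-0.12,0,0,0,-1],[0,-0.02,-0.12,0,0,0,-1],[0,-0.02,-0.12,0,0,0,-1],[0,-0.02,-0.12,0,0,0,-1],[0,-0.02,-0.12,0,0,0,-1],[0,-0.02,-0.12,0,0,0,-1]])

```text
time: 25.45
eef_pos: [0.5102, 0.0731, 0.1463]
tool_rot: [0.0, -0.053, 0.999, 0.0]
ft_force: [-0.3, -0.5, 0.6]
grip_width: -0.0003
gripper_force: 0.2
```

```bash
python3 - <<'E'
from h import *
s=bot.sense();print(s['eef_pos'],s['ft_force'])
a=np.deg2rad(6.1);ex=np.array([-np.sin(a),np.cos(a)]);ey=np.array([-np.cos(a),-np.sin(a)]);ctr=np.array([.5043,.1262])
for n in('scene','side'):
    p,d=snap(n,n+'6');P=cloud(n,d).reshape(-1,3);C=np.c_[(P[:,:2]-ctr)@ex,(P[:,:2]-ctr)@ey,P[:,2]]
    l=C[(C[:,1]>-.1)&(C[:,1]<-.05)&(C[:,0]>-.09)&(C[:,0]<.09)&(C[:,2]>.1)&(C[:,2]<.17)]
    g=np.polyfit(l[:,0],l[:,2],1);print(n,len(l),'angle deg',np.rad2deg(np.arctan(-g[0])),'z at hinge,edge',np.polyval(g,[.1,-.1]))
E
```

```text
[0.51021065 0.07309354 0.14633286] [-0.3081214  -0.47634257  0.64646682]
scene 1183 angle deg 3.4025271365926133 z at hinge,edge [0.12149728 0.13338833]
side 1566 angle deg 3.4985264815345793 z at hinge,edge [0.12259856 0.13482592]
```

3.4° left, about 10 mm at the tool. Finishing slowly.

>>> arm_command(series=[[0,-0.01,-0.08,0,0,0,-1],[0,-0.01,-0.08,0,0,0,-1],[0,-0.01,-0.08,0,0,0,-1],[0,-0.01,-0.08,0,0,0,-1],[0,0,0,0,0,0,-1]])

```text
time: 26.05
eef_pos: [0.51, 0.072, 0.1382]
tool_rot: [-0.0, -0.053, 0.999, -0.0]
ft_force: [0.3, 0.3, -0.9]
grip_width: 0.0002
gripper_force: 0.0
```

>>> arm_command(series=[[0,0,-0.03,0,0,0,-1],[0,0,-0.03,0,0,0,-1],[0,0,0,0,0,0,-1]])

```text
time: 26.35
eef_pos: [0.5101, 0.072, 0.137]
tool_rot: [-0.0, -0.053, 0.999, -0.0]
ft_force: [-0.2, -1.1, 0.1]
grip_width: -0.0006
gripper_force: 0.0
```

>>> arm_command(series=[[0,0,-0.03,0,0,0,-1],[0,0,-0.03,0,0,0,-1],[0,0,0,0,0,0,-1]])

```text
time: 26.65
eef_pos: [0.5103, 0.072, 0.136]
tool_rot: [0.0, -0.053, 0.999, 0.0]
ft_force: [-3.6, -1.1, 10.4]
grip_width: -0.0002
gripper_force: 5.4
```

```bash
python3 - <<'E'
from h import *
s=bot.sense();print(s['eef_pos'],s['ft_force'])
a=np.deg2rad(6.1);ex=np.array([-np.sin(a),np.cos(a)]);ey=np.array([-np.cos(a),-np.sin(a)]);ctr=np.array([.5043,.1262])
for n in('scene','side'):
    p,d=snap(n,n+'7');P=cloud(n,d).reshape(-1,3);C=np.c_[(P[:,:2]-ctr)@ex,(P[:,:2]-ctr)@ey,P[:,2]]
    l=C[(C[:,1]>-.1)&(C[:,1]<-.05)&(C[:,0]>-.09)&(C[:,0]<.09)&(C[:,2]>.1)&(C[:,2]<.17)]
    g=np.polyfit(l[:,0],l[:,2],1);print(n,len(l),'angle deg',np.rad2deg(np.arctan(-g[0])),'z at hinge,edge',np.polyval(g,[.1,-.1]))
E
```

```text
[0.51025552 0.07204809 0.13600836] [-3.57895961 -1.07013131 10.40051327]
scene 1210 angle deg 0.006982731738330487 z at hinge,edge [0.12118928 0.12121366]
side 1514 angle deg -0.04814787870544479 z at hinge,edge [0.12272278 0.12255471]
```

The lid is flat at 0.0° and against its stop, with a 10 N press. Lifting away and checking.

>>> arm_command(series=[[0,0,0.1,0,0,0,-1],[0,0,0.5,0,0,0,-1],[0,0,1,0,0,0,-1],[0,0,1,0,0,0,-1],[0,0,1,0,0,0,-1],[0,0,1,0,0,0,-1],[0,0,1,0,0,0,-1],[0,0,0,0,0,0,-1],[0,0,0,0,0,0,-1]])

```text
time: 27.65
eef_pos: [0.5103, 0.072, 0.2763]
tool_rot: [0.001, -0.053, 0.999, 0.0]
ft_force: [0.2, -0.2, -0.4]
grip_width: 0.0001
gripper_force: 0.0
```

```bash
python3 - <<'E'
from h import *
s=bot.sense();print(s['eef_pos'],s['ft_force'])
a=np.deg2rad(6.1);ex=np.array([-np.sin(a),np.cos(a)]);ey=np.array([-np.cos(a),-np.sin(a)]);ctr=np.array([.5043,.1262])
for n in('scene','side'):
    p,d=snap(n,n+'8');P=cloud(n,d).reshape(-1,3);C=np.c_[(P[:,:2]-ctr)@ex,(P[:,:2]-ctr)@ey,P[:,2]]
    l=C[(C[:,1]>-.1)&(C[:,1]<-.05)&(C[:,0]>-.09)&(C[:,0]<.09)&(C[:,2]>.1)&(C[:,2]<.17)]
    g=np.polyfit(l[:,0],l[:,2],1);print(n,len(l),'angle deg',np.rad2deg(np.arctan(-g[0])),'z at hinge,edge',np.polyval(g,[.1,-.1]))
E
```

```text
[0.5102566  0.07204357 0.27631966] [ 0.15952248 -0.17876455 -0.35086459]
scene 1225 angle deg 0.07005282297551797 z at hinge,edge [0.12112126 0.12136579]
side 1522 angle deg -0.12555039311178381 z at hinge,edge [0.12281828 0.12238003]
```

View pics/scene8.png

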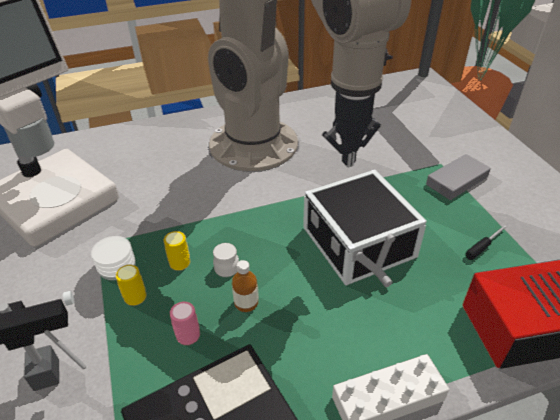

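The final view shows the lid shut at (365,205) and the stay folded beside the case at (375,265). The other items are where they were and the gripper is clear. Handing in.

```bash
python3 -c "
from bench import bot
print(bot.hand_in())"
```

```text
the job is handed in; nothing more can be done
None
```

The lens barrel stands upright in the bay beside the vial, the stay is broken and the lid is fully shut (0° in both cameras). The other things look unmoved; the job was handed in at about 28 s, with no verdict returned.

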